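Grade the embossing pads by feel

TASK

These three embossing pads look alike, but their foam has worn differently: working from the robot's left to its right, press each cushion in from above by about 5 mm (never more than 9 mm or 25 N) and hold it a moment to feel its resistance. Then stand the softest pad flat on the floor of the white tray and the firmest flat on the steel plate with its whole base on it, let go, and leave the middling pad upright on its cork disc and the other things on the table where they lie.

Things in the scene. Friction and masses are not known exactly. Their poses are not given: they have to be found in the camera images.
- pad_place_left (a point): cork disc, 90 mm across, 4 mm thick, fixed: the leftmost of three seen from the robot (largest y). Point: centre of its top, 4 mm above the table. A pad stands on each disc, centred within 4 mm, sides within 0.2 rad of x and y. Pad: rigid square plywood block 60 x 60 x 30 mm, on it, centred, a pale foam cushion 44 x 44 mm with a flat top 12 to 18 mm above the block. 190 g, lift by the block
- pad_place_middle (a point): the middle cork disc, as the first, with its pad. The cushions' heights differ and are not measured. Pushed on top, a cushion sinks straight down and springs back; its force is about 0.8, 1.5 or 2.7 N/mm times (depth + 1 mm): one pad of each. Neither look, height nor place tells which
- pad_place_right (a point): the right cork disc (smallest y), as the first, with its pad, whose resistance is also unknown until it is pressed
- tray_floor (a point): white open plastic tray, fixed, 160 x 160 mm outside, walls 5 mm thick, rim 30 mm above the table; this point is the centre of its inner floor, 5 mm above the table. Axes along its sides, z up
- plate_top (a point): square steel hammering plate, fixed, 130 x 130 x 12 mm; this point is the centre of its top face, 12 mm above the table. Axes along its sides, z up

How it is judged:
By the outcome, as a careful person would: the job done as asked, in the order asked, and still so for the second after the job is handed in, with the robot touching nothing.
It also fails if it takes over 72 s, if anything falls off the work surface, if the arm or the gripper's body presses on something with over 40 N, if the wrist force passes 120 N, or if a joint passes its speed limit or range.

ROBOT

A 7-joint arm with a two-finger parallel gripper is mounted at the origin on the work surface. World frame = base frame: x ahead of the robot, y to its left, z up, the work surface at z = 0. Lengths are in mm, angles in rad, forces in N, time in s.
With the tool pointing down it reaches from about 400 to 875 mm from the base axis. Payload 6.5 kg.
Tool frame: the origin (TCP) lies on the centre line of the jaws, within the pads' length; the fingertips stand 25 mm ahead of it and the grasp point (between the pads) lies 6 mm ahead of it; x points along the fingers, z is the direction in which the jaws open and shut, and the axes are right-handed (so a half turn about x gives the same grasp; the last joint's range is limited). The gripper opens to 88 mm and grips with 3 to 60 N. Pads are 18 mm wide; open, the fingers measure 123 mm over their backs; the gripper's body (75 mm by 187 mm) begins 45 mm behind the grasp point.
Start: joints at [1.208, 0.536, -0.004, 1.538, 0.003, 1.067, -0.071], TCP at [190.097, -621.573, 263.716] pointing down, gripper open.
Joint ranges: [-2.7, 2.7], [-0.37, 2.16], [-1.27, 1.26], [0.24, 2.4], [-1.31, 4.45], [0.19, 1.91], [-2.76, 2.76]. Speed limits (rad/s): [2.39, 2.39, 3.14, 3.14, 3.14, 3.14, 3.14].

INTERFACE

Orientations are given as a 3x3 rotation matrix whose columns are the frame's x, y, z axes.
In Python, from bench import robot gives the robot as it stands.
- The arm moves only by the shell command python3 -m crank 'ROWS' [OPENING]. ROWS is JSON, a list that holds one entry, the list of rows, each a list of 6 numbers: the shift along the world's x, y, z in cm, then the turn, a rotation vector about the world's x, y, z in rad. A call has exactly 8 rows; each row is the pose to reach, as a shift and turn from the pose commanded when the call began; what a row does not reach only later rows make up. A row lasts 1/10 s, in which the tool goes at most 50 mm and 8.59 degrees, less where a joint would pass 70% of its speed; a pose out of reach is approached as far as the arm can. A call with a gripper value outside its range is refused whole. OPENING is the closure, from -1 (fully open) to 1 (shut), so that 0 is half open, set as the call begins (- or left out, the last holds). The fingers move at their own pace and stop on an object; the grip force is fixed at half the most. Time passes only in rows, so rows that repeat a pose let the fingers close, or fill a call up. It gives the time, the measured TCP pose, the force and the opening at its end, in the units of the state.
- robot.get_obs(): the state, without advancing time (a new reading comes with each control period).
- robot.capture(name): name is "side" or "top"; returns (picture, depth): 480x640x3 uint8, red, green, blue; 480x640 float32, mm along the optical axis (not along the pixel's ray), 0 where there is no reading.
- robot.get_calibration(name): a dict with "camera_matrix" (3x3 intrinsics, pixels), "k1" (the pictures are not rectified: a ray, as slopes to the right and down, at radius r is drawn at 1 + k1 r^2 times it, then the intrinsics apply), "R" (3x3) and "t" (3): a world point X has camera coordinates R X + t. Camera axes: x right, y down, z forward; pixel columns grow to the right and rows downward; lengths in mm; the calibration is good to about 2 mm. A picture is of the moment at which its call begins. get_calibration takes no time and is no camera call.
- robot.hand_in(): hands the job in, once; it reports no verdict.
The state is a dict: "time": time; "joints": joint angles; "qd": joint speeds; "joint_torque": joint torques, N m; "tcp_pos": TCP position; "tcp_rot": TCP orientation; "ft_force": force on the tool from outside, world axes, zero at the start; "wrist_torque": the same for the moment, N m; "width": finger opening in mm.
Only numpy, scipy, OpenCV 4.12 (cv2) and the standard library are available. Lean on these libraries where they do the work, as an engineer would, in place of code of your own. Each camera call takes 0.05 s, during which the arm holds its last target. There are 200 camera calls.

## Working session

There is one attempt and no reset: what is moved stays moved. The work goes in short steps, Python scripts to look and compute and a shell command to move; the robot and the scene stay as the last step left them, time stands still between calls to the robot, and variables do not carry over. Pictures are saved under pics/ and viewed, about 8 in all and at most 12, crops included, and the job is handed in when it is done.

```bash
ls; mkdir -p pics; python3 - <<'E'
from bench import robot
import cv2,numpy as np
o=robot.get_obs();print({k:np.round(v,3).tolist() for k,v in o.items()})
for n in("top","side"):
    p,d=robot.capture(n);cv2.imwrite(f"pics/{n}0.png",p[:,:,::-1]);np.save(f"pics/{n}0.npy",d)
    c=robot.get_calibration(n);print(n,c)
E
```

```text
pics
{'time': 0.0, 'joints': [1.208, 0.537, -0.004, 1.539, 0.003, 1.067, -0.071], 'qd': [-0.001, -0.001, -0.0, -0.0, -0.001, 0.001, 0.0], 'joint_torque': [0.0, -57.097, 0.991, -25.16, -0.056, 0.018, 0.0], 'tcp_pos': [189.904, -621.048, 262.842], 'tcp_rot': [[-0.001, 0.956, 0.293], [0.002, 0.293, -0.956], [-1.0, -0.0, -0.002]], 'ft_force': [0.658, 0.437, -0.137], 'wrist_torque': [0.014, -0.022, 0.005], 'width': 88.333}
top {'camera_matrix': array([[455.38876668,   0.        , 304.67575826],
       [  0.        , 455.38876668, 244.44297176],
       [  0.        ,   0.        ,   1.        ]]), 'k1': -0.01913835504496054, 'R': array([[-0.00807987, -0.99982797, -0.01669565],
       [-0.99555629,  0.00960962, -0.09367672],
       [ 0.09382104,  0.01586456, -0.99546267]]), 't': array([ 23.52812109, 530.37422735, 975.4572782 ])}
side {'camera_matrix': array([[591.04964144,   0.        , 323.13794506],
       [  0.        , 591.04964144, 239.03204647],
       [  0.        ,   0.        ,   1.        ]]), 'k1': -0.06196701812563049, 'R': array([[-0.6992696 , -0.71452625,  0.02177759],
       [-0.38378714,  0.34954234, -0.85470906],
       [ 0.60309987, -0.60603002, -0.51865032]]), 't': array([356.00275702, 256.09775126, 802.9253519 ])}
```

View pics/top0.png

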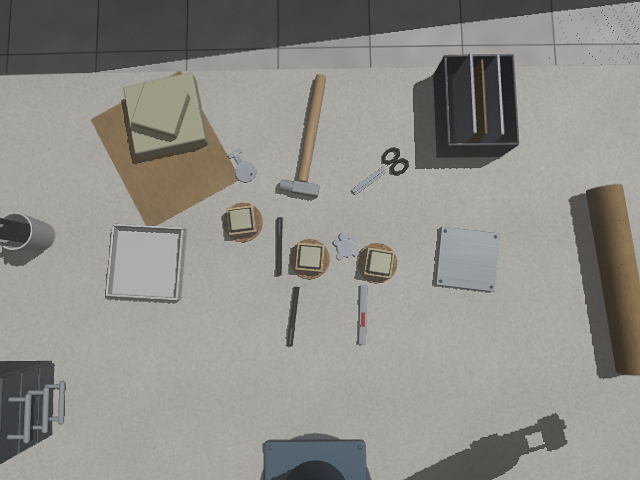

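View pics/side0.png

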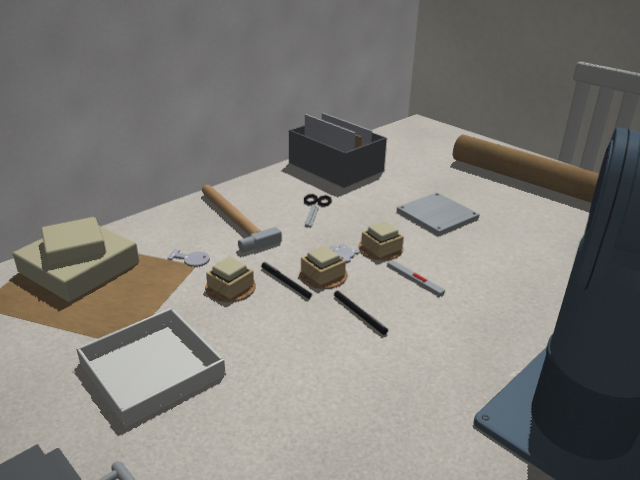

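The top view shows pads at about (241,220), (310,258) and (379,263), the tray at (146,263) and the plate at (467,259). The side view shows all three upright, with thin items lying between them.

```bash
cat > h.py <<'E'
from bench import robot
import cv2,numpy as np
def rays(n,uv):
    c=robot.get_calibration(n);K=c["camera_matrix"]
    uv=np.asarray(uv,float).reshape(-1,1,2)
    s=cv2.undistortPoints(uv,K,np.array([c["k1"],0,0,0.]))[:,0]
    return c,np.c_[s,np.ones(len(s))]
def plane(n,uv,z):
    c,s=rays(n,uv);R,t=c["R"],c["t"];o=-R.T@t;d=s@R
    return o+d*((z-o[2])/d[:,2])[:,None]
def cloud(n,d):
    v,u=np.mgrid[:480,:640];c,s=rays(n,np.c_[u.ravel(),v.ravel()])
    return ((s*d.reshape(-1,1)-c["t"])@c["R"]).reshape(480,640,3)
def rect(P):
    (x,y),wh,a=cv2.minAreaRect(P.astype(np.float32));a=(a+45)%90-45
    return np.round([x,y,*wh,a],1)
E
python3 - <<'E'
from h import *
for n,cs in (("top",[(241,220),(310,258),(379,263)]),("side",[(231,268),(324,257),(383,232)])):
    d=np.load(f"pics/{n}0.npy");C=cloud(n,d)
    im=cv2.imread(f"pics/{n}0.png")
    for c in cs:
        ok=np.zeros((480,640),bool);ok[c[1]-28:c[1]+28,c[0]-28:c[0]+28]=1
        z=C[...,2]
        print(n,c,"centre z",np.round(np.median(z[c[1]-4:c[1]+4,c[0]-4:c[0]+4]),1))
        for lo,hi in((40,65),(25,40)):
            m=ok&(z>lo)&(z<hi)
            if m.sum()>10: print(lo,m.sum(),rect(C[m][:,:2]),np.round(np.median(C[m],0),1),np.percentile(z[m],[5,50,95]).round(1))
C=cloud("top",np.load("pics/top0.npy"));z=C[...,2]
for nm,(a,b,e,f),lo,hi in(("tray",(100,190,215,310),20,40),("plate",(430,505,220,298),8,20)):
    ok=np.zeros((480,640),bool);ok[e:f,a:b]=1;m=ok&(z>lo)&(z<hi);print(nm,m.sum(),rect(C[m][:,:2]),np.median(z[m]))
print("table z",np.median(z[330:350,400:420]),"tray floor",np.median(z[255:270,135:155]))
S=cv2.resize(cv2.imread("pics/top0.png")[195:290,200:410],None,fx=3.8,fy=3.8,interpolation=cv2.INTER_CUBIC);cv2.imwrite("pics/crop0.png",S)
E
```

```text
top (241, 220) centre z 48.0
40 416 [587.4 160.   48.6  45.4   7.4] [585.3 158.3  47.6] [44.3 47.6 50.9]
25 342 [585.3 158.9  60.4  60.4   6.2] [578.3 151.5  35.1] [30.8 35.1 38.4]
top (310, 258) centre z 47.2
40 421 [502.9   8.4  45.2  45.7  -1.1] [503.3   9.2  47.1] [43.7 47.1 49.8]
25 340 [502.7   8.8  59.9  59.8  -5.9] [499.9   9.3  35.2] [32.3 35.2 38. ]
top (379, 263) centre z 48.3
40 429 [ 487.4 -139.9   46.6   47.4  -10.6] [ 489.1 -140.4   48.2] [44.8 48.2 51.2]
25 351 [ 488.9 -141.4   60.3   60.3   -9.6] [ 485.8 -136.    34.8] [30.9 34.8 38.2]
side (231, 268) centre z 48.4
40 441 [585.9 158.2  49.3  46.1   4.2] [580.5 161.8  47.5] [41.2 47.5 49.6]
25 485 [603.5 119.8  75.5 161.4  24.9] [564.2 176.7  34. ] [25.9 34.  38.1]
side (324, 257) centre z 45.5
40 371 [501.4   8.9  44.5  47.   -4.8] [498.1  10.6  45.2] [41.4 45.2 47.4]
25 428 [501.4   7.4  63.9  62.8  -6.9] [482.   27.6  33. ] [26.1 33.  38.5]
side (383, 232) centre z 47.0
40 316 [ 486.8 -142.6   46.6   47.1   -9.8] [ 483.9 -137.7   46.4] [41.2 46.4 48.5]
25 370 [ 487.  -140.8   61.    62.4   -9.2] [ 468.2 -122.5   33.1] [26.1 33.1 38.8]
tray 892 [496.8 371.9 161.1 160.7  -3.7] 30.133736702598178
plate 3461 [ 497.1 -340.9  132.1  130.6   -7.3] 12.62920864078204
table z 0.6790064393500097 tray floor 6.575552238285519
```

View pics/crop0.png

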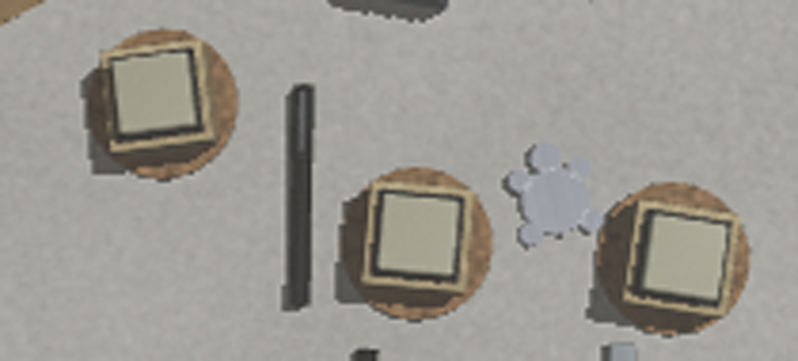

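```bash
python3 -m crank '[[[1.5,3,0,0,0,0.06],[3.5,7,0,0,0,0.13],[5.5,11,0,0,0,0.2],[7.5,15,0,0,0,0.27],[9.5,19,0,0,0,0.34],[11.5,23,0,0,0,0.41],[13.5,27,0,0,0,0.48],[15.5,31,0,0,0,0.55]]]' 1
```

```text
time: 0.9
tcp_pos: [345.4, -309.8, 263.6]
tcp_rot: [[-0.0, 0.66, 0.751], [-0.0, 0.751, -0.66], [-1.0, -0.0, -0.0]]
ft_force: [0.5, 0.1, -0.0]
width: 26.5
```

```bash
python3 -m crank '[[[2,4,0,0,0,0.07],[4,8,0,0,0,0.14],[6,12,0,0,0,0.21],[8,16,0,0,0,0.28],[10,20,0,0,0,0.35],[12,24,0,0,0,0.42],[14,28,0,0,0,0.49],[16,32,0,0,0,0.56]]]' && python3 -m crank '[[[2,4,0,0,0,0.07],[4,8,-2,0,0,0.14],[6,12,-6,0,0,0.2],[8.1,14.9,-10,0,0,0.268],[8.1,14.9,-14,0,0,0.268],[8.1,14.9,-17,0,0,0.268],[8.1,14.9,-18,0,0,0.268],[8.1,14.9,-18,0,0,0.268]]]'
```

```text
time: 1.7
tcp_pos: [505.5, 10.0, 263.6]
tcp_rot: [[-0.0, 0.161, 0.987], [-0.0, 0.987, -0.161], [-1.0, -0.0, -0.0]]
ft_force: [-0.2, 0.1, 0.2]
width: 0.4
time: 2.5
tcp_pos: [585.1, 156.9, 82.5]
tcp_rot: [[-0.003, -0.104, 0.995], [-0.001, 0.995, 0.104], [-1.0, -0.001, -0.003]]
ft_force: [0.5, -0.2, 0.2]
width: 0.6
```

```bash
python3 -m crank '[[[0.1,0,-0.4,0,0,0],[0.1,0,-0.8,0,0,0],[0.1,0,-1.0,0,0,0],[0.1,0,-1.15,0,0,0],[0.1,0,-1.25,0,0,0],[0.1,0,-1.25,0,0,0],[0.1,0,-1.25,0,0,0],[0.1,0,-1.25,0,0,0]]]'
```

```text
time: 3.3
tcp_pos: [587.4, 157.4, 71.5]
tcp_rot: [[0.001, -0.104, 0.995], [-0.0, 0.995, 0.104], [-1.0, -0.0, 0.001]]
ft_force: [0.3, -0.6, 0.6]
width: 0.1
```

```bash
python3 -m crank '[[[0,0,-0.1,0,0,0],[0,0,-0.2,0,0,0],[0,0,-0.2,0,0,0],[0,0,-0.2,0,0,0],[0,0,-0.2,0,0,0],[0,0,-0.2,0,0,0],[0,0,-0.2,0,0,0],[0,0,-0.2,0,0,0]]]'
```

```text
time: 4.1
tcp_pos: [587.4, 157.4, 69.3]
tcp_rot: [[0.001, -0.104, 0.995], [0.0, 0.995, 0.104], [-1.0, -0.0, 0.001]]
ft_force: [1.8, -0.4, 2.4]
width: 0.4
```

```bash
python3 -m crank '[[[0,0,-0.1,0,0,0],[0,0,-0.2,0,0,0],[0,0,-0.2,0,0,0],[0,0,-0.2,0,0,0],[0,0,-0.2,0,0,0],[0,0,-0.2,0,0,0],[0,0,-0.2,0,0,0],[0,0,-0.2,0,0,0]]]'; python3 -c "
from h import *
print(robot.get_obs()['ft_force'],robot.get_obs()['tcp_pos'])"
```

```text
time: 4.9
tcp_pos: [587.3, 157.4, 67.3]
tcp_rot: [[0.0, -0.104, 0.995], [0.0, 0.995, 0.104], [-1.0, 0.0, 0.0]]
ft_force: [3.1, -1.2, 4.7]
width: 0.5
[ 3.14703432 -1.24805806  4.72130486] [587.34934567 157.42459939  67.32846279]
```

```bash
cat > avg.py <<'E'
from h import *
F=[];P=[]
for i in range(8):
    robot.capture("side");o=robot.get_obs();F.append(o["ft_force"]);P.append(o["tcp_pos"])
print(o["time"],np.mean(F,0).round(2),np.std(F,0).round(2),np.mean(P,0).round(2),np.std(P,0).round(2))
E
python3 avg.py;python3 -m crank '[[[0,0,-0.1,0,0,0],[0,0,-0.1,0,0,0],[0,0,-0.1,0,0,0],[0,0,-0.1,0,0,0],[0,0,-0.1,0,0,0],[0,0,-0.1,0,0,0],[0,0,-0.1,0,0,0],[0,0,-0.1,0,0,0]]]';python3 avg.py
```

```text
5.3 [ 3.43 -1.47  5.06] [0.53 0.37 0.52] [587.31 157.43  67.3 ] [0.02 0.02 0.02]
time: 6.1
tcp_pos: [587.3, 157.4, 66.3]
tcp_rot: [[0.0, -0.104, 0.995], [-0.0, 0.995, 0.104], [-1.0, -0.0, 0.0]]
ft_force: [3.7, -1.7, 5.1]
width: 0.7
6.5 [ 3.55 -1.91  5.3 ] [0.64 0.52 0.55] [587.29 157.43  66.36] [0.01 0.02 0.01]
```

```bash
python3 -m crank '[[[0,0,1,0,0,0],[0,0,3,0,0,0],[-1.5,-2.8,3.5,0,0,-0.05],[-4,-7,3.5,0,0,-0.11],[-6.3,-11,3.5,0,0,-0.17],[-8.5,-14.9,3.5,0,0,-0.21],[-8.5,-14.9,2.5,0,0,-0.21],[-8.5,-14.9,1.5,0,0,-0.21]]]' && python3 -m crank '[[[0,0,-0.3,0,0,0],[0,0,-0.6,0,0,0],[0,0,-0.8,0,0,0],[0,0,-0.9,0,0,0],[0,0,-1,0,0,0],[0,0,-1,0,0,0],[0,0,-1,0,0,0],[0,0,-1,0,0,0]]]'; python3 avg.py
```

```text
time: 7.3
tcp_pos: [500.7, 8.1, 80.7]
tcp_rot: [[-0.002, 0.107, 0.994], [0.0, 0.994, -0.107], [-1.0, -0.0, -0.002]]
ft_force: [-0.6, 1.6, -0.5]
width: 0.2
time: 8.1
tcp_pos: [502.3, 8.6, 71.4]
tcp_rot: [[0.001, 0.106, 0.994], [0.0, 0.994, -0.106], [-1.0, 0.0, 0.001]]
ft_force: [-0.1, 1.2, 1.7]
width: 0.4
8.5 [0.52 0.84 1.78] [0.44 0.55 0.18] [502.31   8.5   71.35] [0.02 0.03 0.04]
```

```bash
python3 -m crank '[[[0,0,-0.1,0,0,0],[0,0,-0.2,0,0,0],[0,0,-0.25,0,0,0],[0,0,-0.3,0,0,0],[0,0,-0.3,0,0,0],[0,0,-0.3,0,0,0],[0,0,-0.3,0,0,0],[0,0,-0.3,0,0,0]]]'; python3 avg.py
```

```text
time: 9.3
tcp_pos: [502.3, 8.5, 68.4]
tcp_rot: [[0.0, 0.106, 0.994], [-0.0, 0.994, -0.106], [-1.0, 0.0, 0.0]]
ft_force: [-1.1, 1.8, 5.8]
width: 0.2
9.7 [-0.44  1.42  5.97] [0.58 0.33 0.21] [502.32   8.49  68.45] [0.01 0.02 0.  ]
```

```bash
python3 -m crank '[[[0,0,-0.1,0,0,0],[0,0,-0.2,0,0,0],[0,0,-0.2,0,0,0],[0,0,-0.2,0,0,0],[0,0,-0.2,0,0,0],[0,0,-0.2,0,0,0],[0,0,-0.2,0,0,0],[0,0,-0.2,0,0,0]]]'; python3 avg.py
```

```text
time: 10.5
tcp_pos: [502.3, 8.5, 66.6]
tcp_rot: [[0.001, 0.106, 0.994], [-0.0, 0.994, -0.106], [-1.0, -0.0, 0.001]]
ft_force: [-0.7, 1.1, 8.7]
width: 0.5
10.9 [-0.82  1.33  8.55] [0.4  0.32 0.52] [502.35   8.51  66.65] [0.01 0.01 0.01]
```

```bash
python3 -m crank '[[[0,0,1,0,0,0],[0,0,3,0,0,0],[-0.3,-3,3.5,0,0,-0.01],[-0.7,-7,3.5,0,0,-0.03],[-1.1,-11,3.5,0,0,-0.05],[-1.4,-14.9,3.5,0,0,-0.062],[-1.4,-14.9,2.5,0,0,-0.062],[-1.4,-14.9,1.5,0,0,-0.062]]]' && python3 -m crank '[[[0,0,-0.3,0,0,0],[0,0,-0.6,0,0,0],[0,0,-0.8,0,0,0],[0,0,-0.9,0,0,0],[0,0,-1,0,0,0],[0,0,-1,0,0,0],[0,0,-1,0,0,0],[0,0,-1,0,0,0]]]'; python3 avg.py
```

```text
time: 11.7
tcp_pos: [487.5, -141.8, 80.7]
tcp_rot: [[-0.001, 0.17, 0.985], [-0.0, 0.985, -0.17], [-1.0, -0.001, -0.0]]
ft_force: [0.5, 0.2, 0.6]
width: 0.4
time: 12.5
tcp_pos: [488.3, -139.4, 71.7]
tcp_rot: [[0.0, 0.166, 0.986], [0.001, 0.986, -0.166], [-1.0, 0.001, 0.0]]
ft_force: [-2.4, 3.8, 6.8]
width: 0.6
12.9 [-1.96  2.87  6.08] [0.66 0.47 0.45] [ 488.25 -139.38   71.72] [0.01 0.01 0.01]
```

Contact; F≈6.1 suggests k=2.7 at 1.3 mm depth. Press 2 mm more and check the slope.

```bash
python3 -m crank '[[[0,0,-0.1,0,0,0],[0,0,-0.2,0,0,0],[0,0,-0.2,0,0,0],[0,0,-0.2,0,0,0],[0,0,-0.2,0,0,0],[0,0,-0.2,0,0,0],[0,0,-0.2,0,0,0],[0,0,-0.2,0,0,0]]]'; python3 avg.py
```

```text
time: 13.7
tcp_pos: [488.3, -139.3, 70.0]
tcp_rot: [[0.0, 0.166, 0.986], [0.001, 0.986, -0.166], [-1.0, 0.001, 0.0]]
ft_force: [-3.5, 3.5, 9.7]
width: 0.9
14.1 [-3.06  3.62 10.81] [0.36 0.71 0.44] [ 488.3  -139.38   70.05] [0.01 0.01 0.01]
```

```bash
python3 -m crank '[[[0,0,-0.1,0,0,0],[0,0,-0.2,0,0,0],[0,0,-0.23,0,0,0],[0,0,-0.23,0,0,0],[0,0,-0.23,0,0,0],[0,0,-0.23,0,0,0],[0,0,-0.23,0,0,0],[0,0,-0.23,0,0,0]]]'; python3 avg.py
```

```text
time: 14.9
tcp_pos: [488.3, -139.3, 68.1]
tcp_rot: [[0.0, 0.166, 0.986], [0.0, 0.986, -0.166], [-1.0, 0.0, 0.0]]
ft_force: [-5.2, 3.4, 15.2]
width: 0.3
15.3 [-4.77  3.98 15.94] [0.4  0.32 0.44] [ 488.33 -139.34   68.12] [0.01 0.02 0.01]
```

```bash
python3 -m crank '[[[0,0,1,0,0,0],[0,0,3,0,0,0],[0,0,5,0,0,0],[0,0,5,0,0,0],[0,0,5,0,0,0],[0,0,5,0,0,0],[0,0,5,0,0,0],[0,0,5,0,0,0]]]' -0.72; python3 - <<'E'
from h import *
p,d=robot.capture("side");C=cloud("side",d);z=C[...,2]
ok=np.zeros((480,640),bool);ok[232-28:232+28,383-28:383+28]=1
for lo,hi in((40,60),(25,40)):
    m=ok&(z>lo)&(z<hi)&(abs(C[...,0]-488)<60)&(abs(C[...,1]+141)<60);print(m.sum(),rect(C[m][:,:2]))
cv2.imwrite("pics/side1.png",cv2.resize(p[150:330,230:470],None,fx=3,fy=3)[:,:,::-1])
E
```

```text
time: 16.1
tcp_pos: [487.7, -140.4, 116.3]
tcp_rot: [[-0.001, 0.167, 0.986], [0.0, 0.986, -0.167], [-1.0, 0.0, -0.001]]
ft_force: [-0.6, -0.1, 0.8]
width: 62.4
321 [ 485.8 -142.2   46.9   46.8  -15.5]
371 [ 487.1 -141.4   63.5   63.2  -10.9]
```

View pics/side1.png

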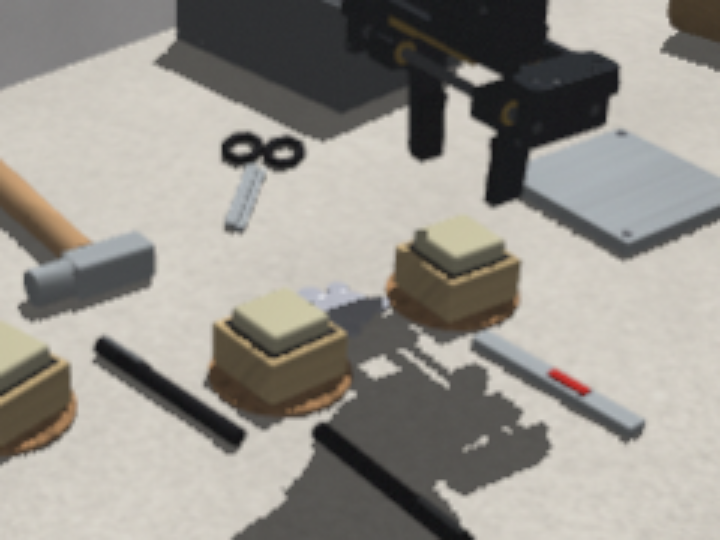

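```bash
python3 -m crank '[[[0,0,0,0,0,0],[0,-0.1,0,0,0,0],[0,-0.1,-1,0,0,0],[0,-0.1,-2,0,0,0],[0,-0.1,-3,0,0,0],[0,-0.1,-4,0,0,0],[0,-0.1,-4,0,0,0],[0,-0.1,-4,0,0,0]]]' 
```

```text
time: 16.95
tcp_pos: [488.0, -141.4, 76.6]
tcp_rot: [[-0.001, 0.167, 0.986], [0.0, 0.986, -0.167], [-1.0, 0.0, -0.001]]
ft_force: [0.2, 1.1, -0.5]
width: 75.9
```

Width 76, centred. Descend to TCP z≈31.5 and grip.

```bash
python3 -m crank '[[[0,0,-1,0,0,0],[0,0,-2,0,0,0],[0,0,-3,0,0,0],[0,0,-4,0,0,0],[0,0,-4.5,0,0,0],[0,0,-4.5,0,0,0],[0,0,-4.5,0,0,0],[0,0,-4.5,0,0,0]]]' && python3 -m crank '[[[0,0,0,0,0,0],[0,0,0,0,0,0],[0,0,0,0,0,0],[0,0,0,0,0,0],[0,0,0,0,0,0],[0,0,0,0,0,0],[0,0,0,0,0,0],[0,0,0,0,0,0]]]' 1
```

```text
time: 17.75
tcp_pos: [488.4, -141.6, 32.2]
tcp_rot: [[0.001, 0.167, 0.986], [-0.0, 0.986, -0.167], [-1.0, -0.0, 0.001]]
ft_force: [-0.3, 0.1, 0.7]
width: 75.8
time: 18.55
tcp_pos: [488.4, -141.7, 32.2]
tcp_rot: [[0.001, 0.167, 0.986], [-0.0, 0.986, -0.167], [-1.0, -0.0, 0.001]]
ft_force: [-0.7, -0.7, 5.7]
width: 60.0
```

```bash
python3 -m crank '[[[0,0,1,0,0,0],[0,0,3,0,0,0],[0,0,6,0,0,0],[0.2,-2.5,7,0,0,0.01],[0.4,-6.5,7,0,0,0.02],[0.6,-11,7,0,0,0.03],[0.8,-15.5,7,0,0,0.04],[0.9,-18.5,7,0,0,0.04]]]' && python3 -m crank '[[[0,-1.4,0,0,0,0],[0,-1.4,-1.5,0,0,0],[0,-1.4,-3,0,0,0],[0,-1.4,-4,0,0,0],[0,-1.4,-4.5,0,0,0],[0,-1.4,-4.8,0,0,0],[0,-1.4,-4.8,0,0,0],[0,-1.4,-4.8,0,0,0]]]'
```

```text
time: 19.35
tcp_pos: [495.7, -330.5, 102.0]
tcp_rot: [[-0.001, 0.13, 0.991], [-0.001, 0.991, -0.13], [-1.0, -0.001, -0.001]]
ft_force: [0.1, 0.0, -1.4]
width: 59.7
time: 20.15
tcp_pos: [497.5, -340.5, 54.3]
tcp_rot: [[0.001, 0.127, 0.992], [-0.0, 0.992, -0.127], [-1.0, -0.0, 0.001]]
ft_force: [-0.3, -0.1, -1.9]
width: 59.8
```

```bash
python3 - <<'E'
from h import *
p,d=robot.capture("side");C=cloud("side",d)
cv2.imwrite("pics/side2.png",cv2.resize(p[140:290,340:540],None,fx=4,fy=4)[:,:,::-1])
E
python3 avg.py
```

```text
20.6 [-0.02 -0.07 -1.43] [0.42 0.65 0.34] [ 497.25 -340.71   54.23] [0.12 0.04 0.14]
```

View pics/side2.png

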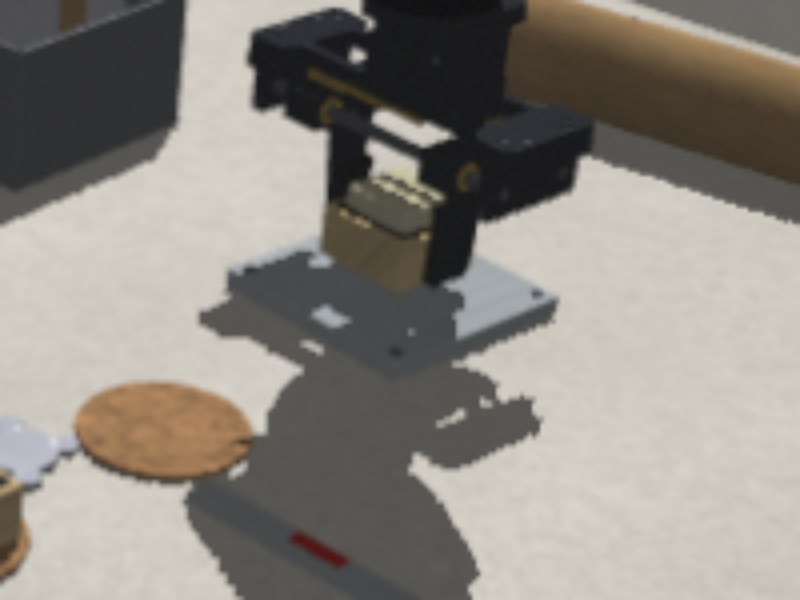

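The pad hangs level over the plate centre. Lower by 1.4 cm to contact.

```bash
python3 -m crank '[[[0,0,-0.4,0,0,0],[0,0,-0.8,0,0,0],[0,0,-1.1,0,0,0],[0,0,-1.2,0,0,0],[0,0,-1.3,0,0,0],[0,0,-1.4,0,0,0],[0,0,-1.4,0,0,0],[0,0,-1.4,0,0,0]]]'; python3 avg.py
```

```text
time: 21.4
tcp_pos: [497.1, -340.6, 40.3]
tcp_rot: [[0.0, 0.128, 0.992], [-0.0, 0.992, -0.128], [-1.0, -0.0, 0.0]]
ft_force: [-1.9, 0.1, 3.6]
width: 59.2
21.8 [-2.26  1.65  5.5 ] [0.67 0.36 0.77] [ 497.15 -340.56   40.25] [0.01 0.01 0.01]
```

```bash
python3 -m crank '[[[0,0,0,0,0,0],[0,0,0,0,0,0],[0,0,0,0,0,0],[0,0,0,0,0,0],[0,0,0,0,0,0],[0,0,1,0,0,0],[0,0,3,0,0,0],[0,0,6,0,0,0]]]' -0.72 && python3 -m crank '[[[0.3,2,2,0,0,0.02],[0.8,6,2,0,0,0.05],[1.6,10.5,2,0,0,0.08],[2.4,15,2,0,0,0.11],[3.2,19.5,2,0,0,0.14],[4,24,2,0,0,0.17],[4.8,28.5,2,0,0,0.2],[5.6,33,2,0,0,0.23]]]' && python3 -m crank '[[[0.8,4,0,0,0,0],[1.6,8,0,0,0,0],[2.5,12,0,0,0,0],[3.3,16,0,0,0,0],[3.3,17,-1,0,0,0],[3.3,17,-2.5,0,0,0],[3.3,17,-4,0,0,0],[3.3,17,-4,0,0,0]]]'
```

```text
time: 22.6
tcp_pos: [496.2, -340.0, 99.9]
tcp_rot: [[-0.002, 0.127, 0.992], [0.001, 0.992, -0.127], [-1.0, 0.001, -0.002]]
ft_force: [0.3, -0.1, 0.8]
width: 75.9
time: 23.4
tcp_pos: [553.5, -8.8, 120.8]
tcp_rot: [[0.001, -0.103, 0.995], [-0.0, 0.995, 0.103], [-1.0, -0.0, 0.001]]
ft_force: [0.4, 0.2, 0.4]
width: 75.7
time: 24.2
tcp_pos: [584.4, 156.1, 77.0]
tcp_rot: [[-0.005, -0.099, 0.995], [-0.003, 0.995, 0.099], [-1.0, -0.003, -0.005]]
ft_force: [0.3, -0.3, -0.9]
width: 76.1
```

```bash
python3 - <<'E'
from h import *
p,d=robot.capture("side");C=cloud("side",d);z=C[...,2]
print(robot.get_obs()["tcp_pos"])
m=(z>25)&(z<38)&(abs(C[...,0]-586)<55)&(abs(C[...,1]-159)<55);print(m.sum(),rect(C[m][:,:2]))
cv2.imwrite("pics/side3.png",cv2.resize(p[190:340,130:330],None,fx=4,fy=4)[:,:,::-1])
E
```

```text
[585.16197023 156.62778304  78.21720276]
406 [584.8 158.1  63.3  62.7   5. ]
```

View pics/side3.png

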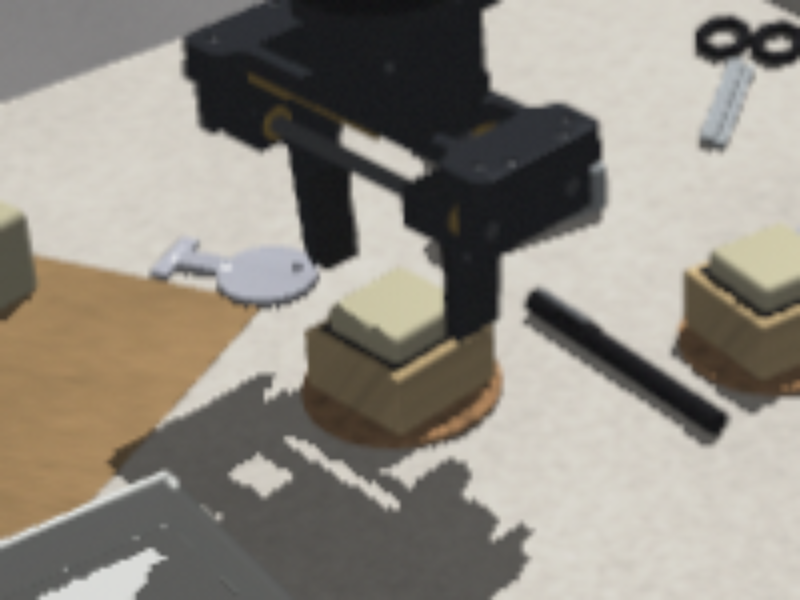

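The open jaws straddle the left pad, which has not moved. Descend and grip.

```bash
python3 -m crank '[[[0,0.1,-1,0,0,0],[0,0.1,-2,0,0,0],[0,0.1,-3,0,0,0],[0,0.1,-4,0,0,0],[0,0.1,-4.7,0,0,0],[0,0.1,-4.7,0,0,0],[0,0.1,-4.7,0,0,0],[0,0.1,-4.7,0,0,0]]]' && python3 -m crank '[[[0,0,0,0,0,0],[0,0,0,0,0,0],[0,0,0,0,0,0],[0,0,0,0,0,0],[0,0,0,0,0,0],[0,0,0,0,0,0],[0,0,0,0,0,0],[0,0,0,0,0,0]]]' 1
```

```text
time: 25.05
tcp_pos: [586.4, 160.6, 33.3]
tcp_rot: [[0.001, -0.102, 0.995], [0.0, 0.995, 0.102], [-1.0, 0.0, 0.001]]
ft_force: [0.6, 0.4, -0.2]
width: 75.7
time: 25.85
tcp_pos: [586.3, 160.5, 33.2]
tcp_rot: [[0.0, -0.102, 0.995], [-0.0, 0.995, 0.102], [-1.0, -0.0, 0.0]]
ft_force: [-1.0, -0.5, 5.4]
width: 59.7
```

```bash
python3 -m crank '[[[0,0,1,0,0,0],[0,0,3,0,0,0],[0,0,7,0,0,0],[-1,2,9,0,0,-0.03],[-2.7,6,9,0,0,-0.07],[-4.5,10,9,0,0,-0.1],[-6.2,14,9,0,0,-0.13],[-7.8,18,9,0,0,-0.167]]]' && python3 -m crank '[[[-1.1,3,0,0,0,0],[-1.1,3.1,-1,0,0,0],[-1.1,3.1,-3,0,0,0],[-1.1,3.1,-4.5,0,0,0],[-1.1,3.1,-5,0,0,0],[-1.1,3.1,-5,0,0,0],[-1.1,3.1,-5,0,0,0],[-1.1,3.1,-5,0,0,0]]]'
```

```text
time: 26.65
tcp_pos: [506.8, 341.6, 123.0]
tcp_rot: [[-0.001, 0.066, 0.998], [-0.0, 0.998, -0.066], [-1.0, -0.0, -0.001]]
ft_force: [0.8, 0.9, -1.9]
width: 59.8
time: 27.45
tcp_pos: [497.7, 371.7, 73.7]
tcp_rot: [[0.001, 0.065, 0.998], [0.001, 0.998, -0.065], [-1.0, 0.001, 0.001]]
ft_force: [-0.7, 1.1, -2.3]
width: 59.9
```

```bash
python3 - <<'E'
from h import *
p,d=robot.capture("side")
print(robot.get_obs()["tcp_pos"])
cv2.imwrite("pics/side4.png",cv2.resize(p[250:450,50:290],None,fx=3,fy=3)[:,:,::-1])
E
```

```text
[497.59045926 371.6830277   73.72098347]
```

View pics/side4.png

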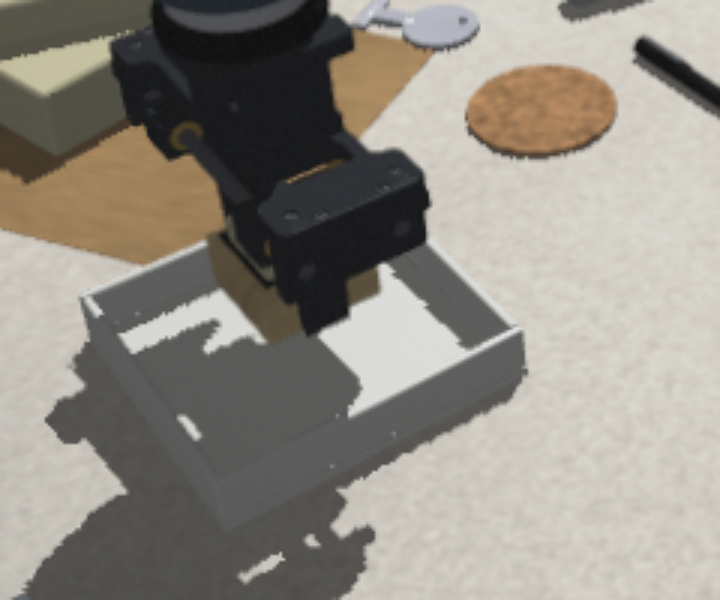

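The pad hangs level above the tray middle, clear of the walls. Lower 3.95 cm.

```bash
python3 -m crank '[[[0,0,-1,0,0,0],[0,0,-2,0,0,0],[0,0,-3,0,0,0],[0,0,-3.5,0,0,0],[0,0,-3.7,0,0,0],[0,0,-3.85,0,0,0],[0,0,-3.95,0,0,0],[0,0,-3.95,0,0,0]]]'; python3 avg.py
```

```text
time: 28.3
tcp_pos: [497.0, 371.5, 34.3]
tcp_rot: [[0.0, 0.065, 0.998], [-0.0, 0.998, -0.065], [-1.0, -0.0, 0.0]]
ft_force: [-2.0, -2.2, 4.6]
width: 59.5
28.7 [-3.08 -2.51  5.68] [0.56 0.44 0.51] [496.95 371.46  34.23] [0.01 0.02 0.01]
```

Contact. Release, lift and back away for a final look.

```bash
python3 -m crank '[[[0,0,0,0,0,0],[0,0,0,0,0,0],[0,0,0,0,0,0],[0,0,0,0,0,0],[0,0,0,0,0,0],[0,0,1,0,0,0],[0,0,3,0,0,0],[0,0,6,0,0,0]]]' -0.72 && python3 -m crank '[[[0,0,4,0,0,0],[0,0,8,0,0,0],[0,0,12,0,0,0],[0,0,16,0,0,0],[-2,2,18,0,0,0],[-5,4,18,0,0,0],[-9,6,18,0,0,0],[-13,8,18,0,0,0]]]' && python3 -m crank '[[[-4,2,0,0,0,0],[-8,4,0,0,0,0],[-12,6,0,0,0,0],[-14,9,0,0,0,0],[-14,12,0,0,0,0],[-14,12,0,0,0,0],[-14,12,0,0,0,0],[-14,12,0,0,0,0]]]'
python3 - <<'E'
from h import *
for n in("top","side"):
    p,d=robot.capture(n);cv2.imwrite(f"pics/{n}5.png",p[:,:,::-1]);C=cloud(n,d);z=C[...,2]
    for nm,x,y,b in(("tray",497,372,5),("plate",497,-341,12),("mid",502.5,8.8,4)):
        near=(abs(C[...,0]-x)<50)&(abs(C[...,1]-y)<50)
        for lo,hi in((20,34),(36,52)):
            m=near&(z>b+lo)&(z<b+hi)
            if m.sum()>5: print(n,nm,lo,m.sum(),rect(C[m][:,:2]),np.median(z[m]))
E
```

```text
time: 29.5
tcp_pos: [496.3, 370.8, 93.4]
tcp_rot: [[-0.002, 0.065, 0.998], [-0.002, 0.998, -0.065], [-1.0, -0.002, -0.002]]
ft_force: [0.2, 0.4, 0.1]
width: 76.0
time: 30.3
tcp_pos: [365.8, 451.9, 274.4]
tcp_rot: [[0.001, 0.066, 0.998], [0.001, 0.998, -0.066], [-1.0, 0.001, 0.001]]
ft_force: [0.6, 0.0, 0.4]
width: 75.8
time: 31.1
tcp_pos: [227.8, 570.3, 273.5]
tcp_rot: [[0.0, 0.066, 0.998], [-0.001, 0.998, -0.066], [-1.0, -0.001, 0.001]]
ft_force: [0.3, -1.2, -0.8]
width: 76.1
top tray 20 310 [495.2 369.   59.1  60.3  -3. ] 36.15313954041497
top tray 36 421 [498.2 367.   45.5  48.5  -1.5] 49.1307229675212
top plate 20 356 [ 496.8 -340.9   61.9   60.4   -7.2] 42.47689691784832
top plate 36 450 [ 496.7 -340.5   45.5   44.1   -6.9] 55.871429654194586
top mid 20 313 [502.7   8.7  59.8  60.1  -5.8] 34.88644457123114
top mid 36 421 [502.8   9.3  45.1  44.   -5.6] 46.867174508378206
side tray 20 696 [495.7 368.8  61.7  63.   -5.1] 34.95792072398224
side tray 36 728 [495.3 369.1  45.5  48.4  -3.7] 47.965585570447054
side plate 20 286 [ 494.4 -339.6   67.9   62.2  -12.4] 40.347621278100775
side plate 36 245 [ 496.2 -340.    49.1   49.2   -9. ] 54.26655873039878
side mid 20 423 [500.1   7.8  63.7  61.1  -7.4] 32.847356509297555
side mid 36 365 [502.4   8.6  44.7  47.5  -5.2] 45.37391201732472
```

View pics/top5.png

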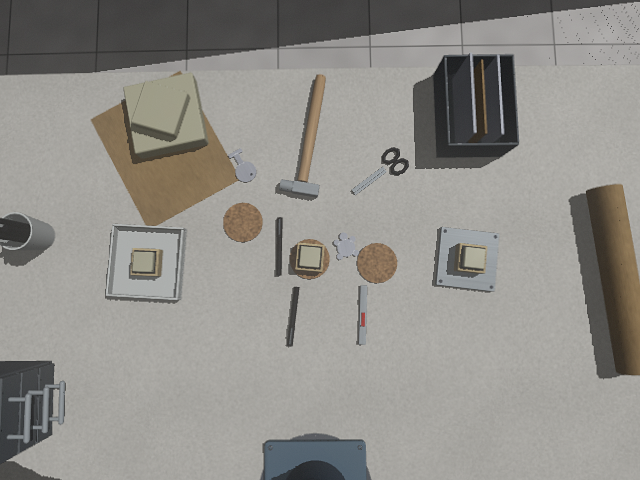

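View pics/side5.png

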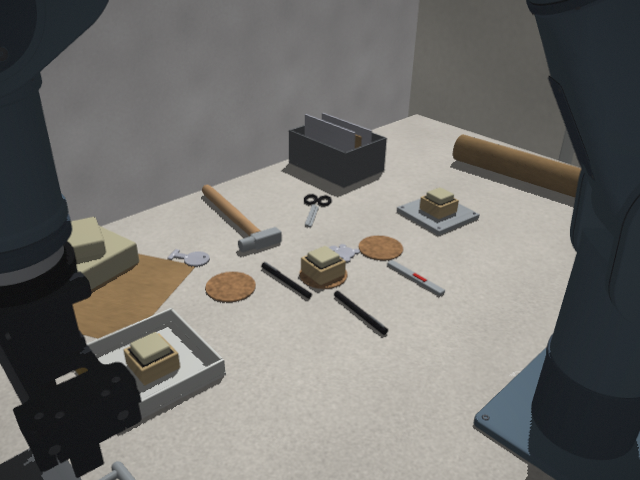

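Pads stand in the tray (146,262), on its disc (310,258) and on the plate (472,258). The gripper is near the cabinet, so I'll check it isn't touching before handing in.

```bash
python3 avg.py; python3 -m crank '[[[2,0,2,0,0,0],[4,0,4,0,0,0],[6,0,6,0,0,0],[7,0,7,0,0,0],[7,0,7,0,0,0],[7,0,7,0,0,0],[7,0,7,0,0,0],[7,0,7,0,0,0]]]'; python3 avg.py; python3 -c "
from bench import robot
print(robot.hand_in())"
```

```text
31.6 [-0.27 -0.34  0.14] [0.56 0.45 0.52] [227.47 571.   273.54] [0.25 0.27 0.06]
time: 32.4
tcp_pos: [295.8, 571.3, 342.5]
tcp_rot: [[-0.001, 0.063, 0.998], [-0.001, 0.998, -0.063], [-1.0, -0.001, -0.001]]
ft_force: [0.1, 0.5, -0.1]
width: 75.7
32.8 [0.27 0.24 0.23] [0.46 0.43 0.31] [296.68 571.4  343.13] [0.33 0.04 0.23]
the job is handed in; nothing more can be done
None
```

The job is done and handed in at about 33 s. I pressed the pads left, middle, right, each by about 5 mm.

| Pad | Resistance | Force at full press | Result | Where it is now |
|---|---|---|---|---|
| Left | about 0.8 N/mm | 5.3 N | softest | flat on the tray floor, about 4 mm from its centre |
| Middle | about 1.5 N/mm | 8.6 N | middling | upright on its cork disc, unmoved |
| Right | about 2.7 N/mm | 15.9 N | firmest | flat on the plate, within about 1 mm of its centre |

- **Final checks:** the last pictures showed all three pads upright. The other objects looked unmoved, and the wrist force was about zero with the arm clear.
- **Disagreements:** the left pad's force readings were noisy (fitted slope about 1.0 N/mm), but 0.8 fits them best and the other two pads were clearly firmer. That puts its press depth at about 5.5 mm, give or take 1 mm. The two cameras differed by 1–2 mm in height, within the calibration error.

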